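# Feed a terminal strip home with a push stick

### The job

On the amplifier bench, take the yellow-handled push stick from its black tray and use it to feed the brown terminal strip from the open trough through the slotted aluminium channel until it sits flat on the red stop with the little end-switch pin pushed in; how far along the stop is set has to be felt. Keep pressing it there for a second, about 12 N harder than it takes to slide it (never push it with more than 25 N), then lay the stick back flat in its tray and let go. Move the strip with the stick only, never with the gripper, and leave everything else on the bench alone.

Things in the scene. Friction and masses are not known exactly. Their poses are not given: they have to be found in the camera images.
- guide: Fixed aluminium feed guide. Origin: underside, on the centre line, at the channel mouth. x axis = feed direction, z up. Base plate x -125 to +195, 56 wide, 4 thick; things slide on its top, z = 4. Covered channel x 0 to 195, 27 wide, 16 high inside; its two lips (top at z = 23) leave an 11 mm slot along the middle.
- trough (a point): Middle of the floor of the guide's open loading trough, 80 mm before the channel mouth, 4 mm above the bench; axes as the guide's. Trough: guide x -124 to -37, 46 wide inside, side walls up to z = 14, rear end open. A funnel (x -38 to 0) narrows from it to the channel.
- ball (a point): Sprung brass ball in the channel's +y wall, 110 mm beyond the mouth. It bulges 3.5 mm into the channel and brakes the strip, so that it stays where it is left; pushing the strip past it takes roughly 2 to 8 N.
- stop: Black stop block (20 long, round head above the slot) clamped in the channel, x axis = feed direction. Origin: middle of its front face, on the channel floor. A brass stop screw, locked, reaches from it towards the mouth and ends in a rigid red plate, 22 wide: the red stop. How far the screw is out is not measured: the plate's face lies 8 to 48 mm before the origin. Feel for it (or look through the slot).
- pin (a joint): End-switch pin, a light steel plunger (under 1 N) in the red plate: 0 m = standing 3 mm proud of the plate, 0.003 m = pushed in flush by the strip.
- strip: Loose brown terminal strip with brass studs, 60 long (its x), 24 wide, 8 thick (11 over the studs), about 30 g. Origin: centre of the underside. It starts in the trough, possibly a little crooked, its x roughly along the feed direction. Home: its front end flat on the red plate of the stop, pin pushed in.
- stick: Loose push stick, about 70 g, all one rigid piece. Origin: underside, below the middle of the handle. x axis points to the tip. Yellow handle: x -25 to +25, 16 wide (y), 58 high, flat sides to be gripped from above. Wooden blade: from the handle to x = 175, 14 wide, 8 high, its underside level with the handle's; flat square tip.
- stick_tip (a point): Middle of the flat tip face of the push stick's blade, 175 mm along x from the stick's origin and 4 mm above its underside.
- tray: Fixed black tray for the push stick, 270 (x) x 90 (y) mm outside, walls 4 thick and 10 high, floor 4 mm above the bench. Origin: centre of the underside. The stick starts in it, lying along the tray's x with its handle towards -x.
- driver_a: Bystander: screwdriver with yellow handle, lying on the bench; leave alone.
- driver_b: Bystander: screwdriver with black handle, lying on the bench; leave alone.
- spare_strip: Bystander: a green terminal strip, same size as the brown one, lying on the bench; leave alone.
- screw_jar: Bystander: small glass jar with black lid, 56 mm across, 60 high; leave alone.
- valve: Bystander: glass radio valve with black base, 38 mm across, 92 high, standing; leave alone.
- spacer: Bystander: brass ring 32 mm across, 12 high; leave alone.
- handmeter: Bystander: yellow hand meter 150 x 80 x 32 mm lying on its back; leave alone.

How it is judged:
By the outcome, as a careful person would: the job done as asked, in the order asked, and still so for the second after the job is handed in, with the robot touching nothing.
It also fails if it takes over 64 s, if anything falls off the work surface, if the arm or the gripper's body presses on something with over 40 N, if the wrist force passes 120 N, or if a joint passes its speed limit or range.

### The arm

A 7-joint arm with a two-finger parallel gripper is mounted at the origin on the work surface. World frame = base frame: x ahead of the robot, y to its left, z up, the work surface at z = 0. Lengths are in m, angles in rad, forces in N, time in s.
With the tool pointing down it reaches from about 0.425 to 0.875 m from the base axis. Payload 4.7 kg.
Tool frame: the origin (TCP) lies at the very end of the fingers, on their centre line; the grasp point (between the pads) lies behind it (ctrl.tcp_to_grasp is the y of the grasp point in the tool frame, in m); y points along the fingers, x is the direction in which the jaws open and shut, and the axes are right-handed (so a half turn about y gives the same grasp; the last joint's range is limited). The gripper opens to 87 mm and grips with 3 to 60 N. Pads are 19 mm wide; open, the fingers measure 117 mm over their backs; the gripper's body (75 mm by 190 mm) begins 51 mm behind the grasp point.
Start: joints at [-1.295, 0.321, -0.07, 1.45, 0.023, 1.371, -0.057], TCP at [0.168, 0.628, 0.223] pointing down, gripper open.
Joint ranges: [-2.86, 2.86], [-0.3, 2.09], [-1.38, 1.24], [0.06, 2.45], [-1.56, 4.7], [0.09, 2.05], [-2.69, 2.69]. Speed limits (rad/s): [2.57, 2.57, 3.14, 3.14, 3.14, 3.14, 3.14].

### API

Orientations are given as a rotation vector (axis times angle).
In Python, from bench import ctrl, get_image, workorder gives the robot as it stands.
- The arm moves only by the tool drive_tool, never from a script. Its argument "increments" is text: rows parted by semicolons, each of 5 numbers parted by spaces: the shift along the tool's x, y, z in mm, then the turn about the tool's y in degrees, then the closure in counts, from 0 (fully open) to 255 (shut). In form: tx ty tz yaw fingers; .... A call has 1 to 20 rows; each row shifts and turns the commanded pose from where the row before left it, along the tool's axes as they then stand; what a row does not reach is not made up. A row lasts 1/8 s, in which the tool goes at most 62.5 mm and 10.7 degrees, less where a joint would pass 70% of its speed; a pose out of reach is approached as far as the arm can. A call is refused whole if a number of a shift passes 62.5 or a number of a turn 10.7, either way. A call with a gripper value outside its range is refused whole. The fingers move at their own pace and stop on an object; "squeeze" is the grip in N (left out, the last holds). Time passes only in rows, so rows that do not move let the fingers close. It gives the time, the measured TCP pose, the force and the opening at its end, in the units of the state.
- ctrl.get_state(): the state, without advancing time (a new reading comes with each control period).
- get_image(name): name is "scene" or "top" or "wrist"; returns a dict with "img" (384x512x3 uint8, red, green, blue), "mtx" (3x3 intrinsics, pixels), "camera_from_world" (4x4, takes a point from world to camera coordinates). Camera axes: x right, y up, looking along -z (the intrinsics and any distortion apply to the point x, -y, -z); pixel columns grow to the right and rows downward; lengths in m; the calibration is good to about 2 mm. A picture is of the moment at which its call begins. There is no depth.
- workorder.close_job(): hands the job in, once; it reports no verdict.
The state is a dict: "time": time; "joint_positions": joint angles; "qd": joint speeds; "joint_torque": joint torques, N m; "position": TCP position; "tool_rot": TCP orientation; "ft_force": force on the tool from outside, world axes, zero at the start; "torque": the same for the moment, N m; "grip_width": opening from 0.0 (shut) to 1.0 (fully open).
Only numpy, scipy, OpenCV 4.12 (cv2) and the standard library are available. Lean on these libraries where they do the work, as an engineer would, in place of code of your own. Each camera call takes 0.05 s, during which the arm holds its last target.

## Working session

There is one attempt and no reset: what is moved stays moved. The work goes in short steps, Python scripts to look and compute and a tool call to move; the robot and the scene stay as the last step left them, time stands still between calls to the robot, and variables do not carry over. Pictures are saved under pics/ and viewed, and the job is handed in when it is done.

Besides the shell and the picture viewer there is one more tool, called by a JSON object that holds its "api" and its "payload", one argument or row to a line. drive_tool: Moves the arm, as the interface text tells. Its arguments: {"type":"object","properties":{"increments":{"type":"string"},"squeeze":{"type":"number"}},"required":["increments"]}

```bash
mkdir -p pics; ls; python3 - <<'E'
from bench import ctrl,get_image
import cv2,numpy as np,pickle
s=ctrl.get_state()
for k,v in s.items(): print(k,np.round(v,4))
print(ctrl.tcp_to_grasp)
d={}
for n in ("scene","top","wrist"):
    r=get_image(n); d[n]=r
    cv2.imwrite(f"pics/{n}0.png",cv2.cvtColor(r["img"],cv2.COLOR_RGB2BGR))
    print(n,np.round(r["mtx"],1).tolist(),np.round(r["camera_from_world"],3).tolist(), [k for k in r])
pickle.dump(d,open("d0.pkl","wb"))
E
```

```text
pics
time 0.0
joint_positions [-1.2949  0.3218 -0.0701  1.4517  0.0226  1.3708 -0.0569]
qd [ 0.0008  0.0022 -0.0002  0.0002 -0.0017 -0.0003 -0.0004]
joint_torque [ 6.00000e-04 -4.91280e+01 -4.03500e-01 -3.12536e+01 -6.39000e-02
  4.36000e-02  2.00000e-04]
position [0.1682 0.6273 0.2215]
tool_rot [-1.323  -1.0133  1.0156]
ft_force [ 0.1038 -0.2218 -0.0939]
torque [ 0.0164 -0.0166  0.0384]
grip_width 0.9983
-0.0187
scene [[369.3, 0.0, 248.2], [0.0, 369.3, 189.3], [0.0, 0.0, 1.0]] [[0.771, 0.636, -0.006, -0.471], [-0.5, 0.612, 0.613, 0.288], [0.394, -0.47, 0.79, -1.595], [0.0, 0.0, 0.0, 1.0]] ['img', 'mtx', 'camera_from_world']
top [[363.9, 0.0, 260.9], [0.0, 363.9, 195.7], [0.0, 0.0, 1.0]] [[-0.024, -1.0, 0.01, -0.014], [0.988, -0.023, 0.154, -0.591], [-0.153, 0.013, 0.988, -0.928], [0.0, 0.0, 0.0, 1.0]] ['img', 'mtx', 'camera_from_world']
wrist [[332.6, 0.0, 257.6], [0.0, 332.6, 186.4], [0.0, 0.0, 1.0]] [[0.259, 0.966, 0.0, -0.649], [-0.926, 0.248, -0.284, 0.034], [-0.275, 0.073, 0.959, -0.389], [0.0, 0.0, 0.0, 1.0]] ['img', 'mtx', 'camera_from_world']
```

View pics/scene0.png

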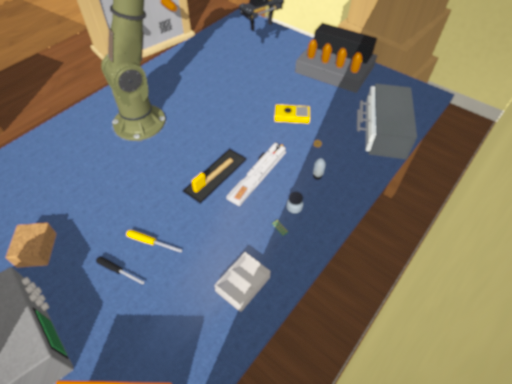

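View pics/top0.png

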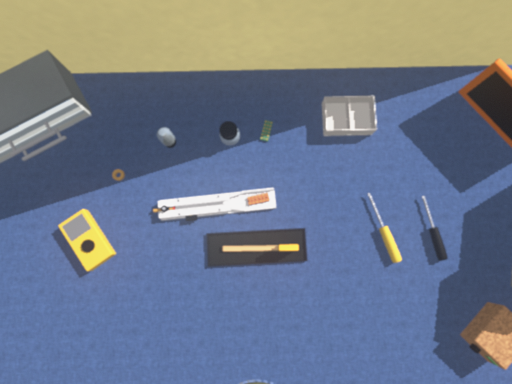

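View pics/wrist0.png

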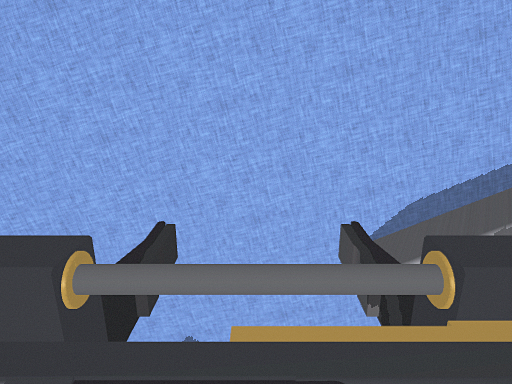

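The top view shows the guide at about (157–277, 188–220) with the brown strip at its right end (258,199). The tray is at (207–306, 230–267), with the stick's yellow handle to the right (288,247). The feed direction runs left in the image, which is about +y in the world.

```bash
cat > h.py <<'E'
import numpy as np,cv2,pickle
from scipy.spatial.transform import Rotation as R
def ray(r,px):
    K=r["mtx"];T=r["camera_from_world"]
    x=(px[0]-K[0,2])/K[0,0]; y=(px[1]-K[1,2])/K[1,1]
    d=np.array([x,-y,-1.]); Rt=T[:3,:3].T
    return -Rt@T[:3,3], Rt@d
def onz(r,px,z):
    o,d=ray(r,px); return o+d*(z-o[2])/d[2]
def proj(r,p):
    c=r["camera_from_world"]@np.append(p,1); K=r["mtx"]
    return K[0,0]*c[0]/-c[2]+K[0,2], K[1,1]*-c[1]/-c[2]+K[1,2]
def masks(r,lo,hi,roi):
    hsv=cv2.cvtColor(r["img"],cv2.COLOR_RGB2HSV); m=cv2.inRange(hsv,lo,hi)
    o=np.zeros_like(m);x0,y0,x1,y1=roi;o[y0:y1,x0:x1]=m[y0:y1,x0:x1]; return o
def save(img,n): cv2.imwrite(n,cv2.cvtColor(img,cv2.COLOR_RGB2BGR))
E
python3 - <<'E'
from h import *
d=pickle.load(open("d0.pkl","rb")); t=d["top"]["img"]; s=d["scene"]["img"]
a=cv2.resize(t[180:275,145:315],None,fx=4.7,fy=4.7,interpolation=cv2.INTER_CUBIC); save(a,"pics/topz.png")
a=cv2.resize(s[135:215,175:295],None,fx=6.5,fy=6.5,interpolation=cv2.INTER_CUBIC); save(a,"pics/scz.png")
E
```

```text
(no output)
```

View pics/topz.png

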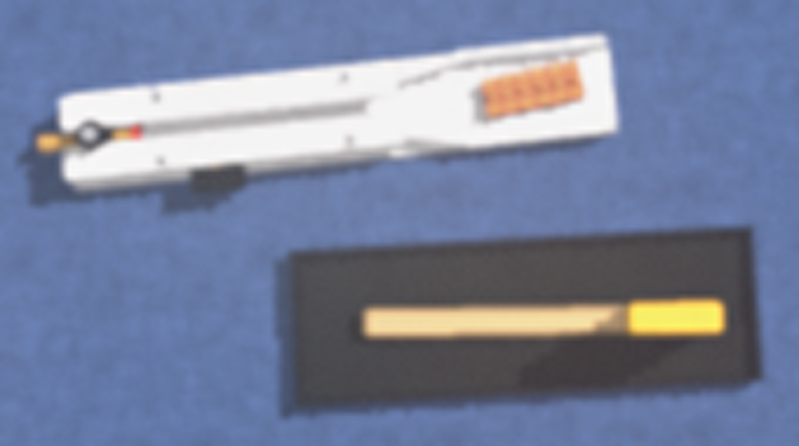

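View pics/scz.png

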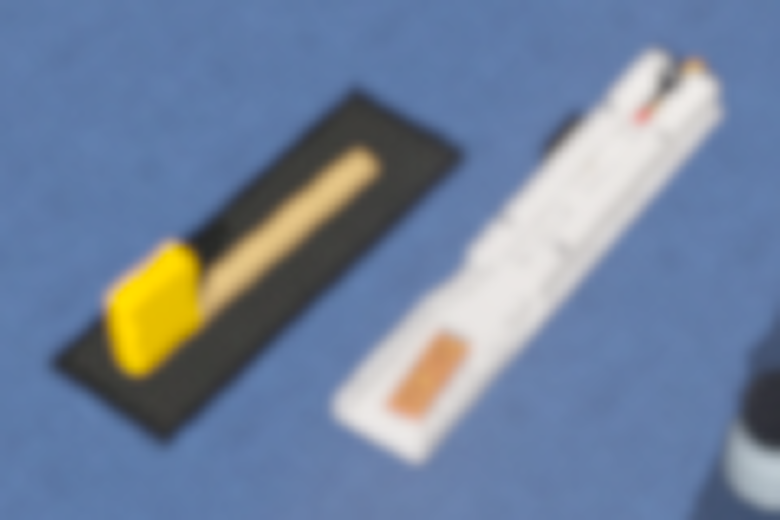

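The zoomed top view shows the slot from (145,130) to (365,104), with the red plate near (135,131) and the ball housing at (218,178). The strip spans (480–582, 62–118), the handle (628–725, 300–335), and the tray corners are about (293,255), (750,230), (760,378) and (293,412).

```bash
python3 - <<'E'
from h import *
np.set_printoptions(precision=4,suppress=True)
d=pickle.load(open("d0.pkl","rb")); T=d["top"];S=d["scene"]
f=lambda x,y:((x+.5)/4.7-.5+145,(y+.5)/4.7-.5+180)
print("cam",ray(T,(0,0))[0],ray(S,(0,0))[0])
for n,p,z in [("slotL",(145,130.5),.023),("slotR",(365,104),.023),("red",(135,131),.02),("stophead",(92,133),.03),("rearTop",(608,37),.014),("rearBot",(617,132),.014),("rearBot z4",(617,132),.004),("frontTop",(60,95),.023),("frontBot",(70,188),.0),("hsing",(218,180),.015)]:
    print(n,onz(T,f(*p),z))
def rect(r,lo,hi,roi,z,nm):
    m=masks(r,lo,hi,roi); c=max(cv2.findContours(m,0,1)[0],key=cv2.contourArea)
    M=cv2.moments(c); b=cv2.boxPoints(cv2.minAreaRect(c))
    P=np.array([onz(r,p,z)[:2] for p in b]); e=P-np.roll(P,1,0)
    print(nm,cv2.contourArea(c),"ctr",onz(r,(M["m10"]/M["m00"],M["m01"]/M["m00"]),z)[:2],"box",P.tolist(),"len",np.linalg.norm(e,axis=1),"ang",np.degrees(np.arctan2(e[:,1],e[:,0])))
hsv=cv2.cvtColor(T["img"],cv2.COLOR_RGB2HSV)
print(hsv[247,288],hsv[249,250],hsv[199,258],hsv[255,225])
rect(T,(22,120,150),(35,255,255),(270,235,310,260),.062,"handle")
rect(T,(10,60,150),(21,160,255),(215,238,285,260),.012,"blade")
rect(T,(3,80,120),(16,255,255),(240,185,275,210),.013,"strip")
rect(T,(0,0,0),(180,255,90),(200,222,312,275),.008,"tray")
E
```

```text
cam [ 0.4414 -0.015   1.008 ] [ 1.1352 -0.6263  1.0813]
slotL [0.5674 0.205  0.023 ]
slotR [0.5799 0.0777 0.023 ]
red [0.5676 0.2115 0.02  ]
stophead [0.5657 0.2338 0.03  ]
rearTop [ 0.6178 -0.0651  0.014 ]
rearBot [ 0.5612 -0.0686  0.014 ]
rearBot z4 [ 0.5624 -0.0692  0.004 ]
frontTop [0.5893 0.2545 0.023 ]
frontBot [0.5372 0.2538 0.    ]
hsing [0.5384 0.1642 0.015 ]
[ 28 150 247] [ 21  85 242] [  9 127 221] [130  10  77]
handle 71.5 ctr [ 0.4528 -0.0943] box [[0.4584591103227374, -0.07111542058879866], [0.4573341256214913, -0.11755488300369174], [0.44713198228400075, -0.11715004259016923], [0.44825983940219954, -0.07078836074660888]] len [0.0102 0.0465 0.0102 0.0464] ang [ -1.8367 -91.3877 177.7276  88.6064]
blade 273.0 ctr [0.4538 0.0061] box [[0.462954316529395, 0.08064562079228549], [0.461969741411864, -0.08775657408238526], [0.44506434586669563, -0.08749491037726609], [0.446081527379211, 0.08046562811303329]] len [0.0169 0.1684 0.0169 0.168 ] ang [  0.6112 -90.335  179.1132  89.653 ]
strip 135.5 ctr [ 0.5876 -0.0196] box [[0.5926059683999498, 0.010492733263371268], [0.6038554368468557, -0.0454642714011031], [0.5824143457058075, -0.04956803399056177], [0.571252966389632, 0.006220045247107028]] len [0.0218 0.0571 0.0218 0.0569] ang [  11.3153  -78.6329 -169.1648  101.3136]
tray 3042.0 ctr [ 0.4548 -0.012 ] box [[0.49450639092373777, 0.12398286566698888], [0.5029894418270804, -0.1454161977109482], [0.4154705883251613, -0.14654881386323423], [0.4075191062718536, 0.11926086967353502]] len [0.0871 0.2695 0.0875 0.2659] ang [   3.1072  -88.1964 -179.2586   91.7134]
```

```bash
cat >> h.py <<'E'
def tool():
    from bench import ctrl
    s=ctrl.get_state(); return s,R.from_rotvec(s["tool_rot"]).as_matrix()
def plan(target,ang=None):
    """target TCP; ang = desired world heading (deg) of tool z. prints shift in present tool axes, yaw about y"""
    s,M=tool(); dp=np.array(target)-s["position"]
    print("shift mm tool xyz",np.round(M.T@dp*1000,1), "pos",np.round(s["position"],4),"F",np.round(s["ft_force"],1),"t",round(s["time"],2))
    hd=np.degrees(np.arctan2(M[1,2],M[0,2])); print("heading tool z",round(hd,2),"down",np.round(M[:,1],4))
    if ang is not None: print("yaw about y: ",round(-((ang-hd+180)%360-180),2))
E
python3 - <<'E'
from h import *
s,M=tool(); print(np.round(M,4))
plan([.453,-.02,.25],90)
plan([.453,-.02,.25],-90)
E
```

```text
[[ 2.589e-01 -3.000e-04 -9.659e-01]
 [ 9.659e-01 -1.400e-03  2.589e-01]
 [-1.400e-03 -1.000e+00 -1.000e-04]]
shift mm tool xyz [-551.7  -27.5 -442.7] pos [0.1682 0.6275 0.2217] F [-0.2  0.5  0.7] t 0.15
heading tool z 165.0 down [-3.0e-04 -1.4e-03 -1.0e+00]
yaw about y:  75.0
shift mm tool xyz [-551.7  -27.5 -442.7] pos [0.1682 0.6275 0.2217] F [-0.2  0.5  0.7] t 0.15
heading tool z 165.0 down [-3.0e-04 -1.4e-03 -1.0e+00]
yaw about y:  -105.0
```

{"api": "drive_tool", "payload": {
  "increments": "-33 -3 -43 0 0;-33 -3 -43 0 0;-33 -3 -43 0 0;-33 -3 -43 0 0;-33 -3 -43 0 0;-33 -3 -43 0 0;-33 -3 -43 0 0;-33 -3 -43 0 0;-33 -3 -43 0 0;-33 -3 -43 0 0;0 0 0 10.7 0;0 0 0 10.7 0;0 0 0 10.7 0;0 0 0 10.7 0;0 0 0 10.7 0;0 0 0 10.7 0;0 0 0 10.7 0;0 0 0 0 0"
}}

```text
time: 2.4
position: [0.498, 0.1978, 0.2523]
tool_rot: [-1.571, -0.003, 0.003]
ft_force: [-0.2, 0.2, 0.7]
grip_width: 0.998
```

```bash
python3 - <<'E'
from h import *
from bench import get_image
plan([.453,-.094,.25],90)
r=get_image("wrist");save(r["img"],"pics/w1.png")
o,d=ray(r,(256,192));print(o,d,onz(r,(256,192),.02))
for p in [(0,0),(511,0),(511,200),(0,200)]: print(onz(r,p,.02))
E
```

```text
shift mm tool xyz [ -46.2    2.4 -291.6] pos [0.498  0.1978 0.2523] F [-0.2  0.2  0.7] t 2.4
heading tool z 90.22 down [-4.e-04 -2.e-04 -1.e+00]
yaw about y:  0.22
[0.49728412 0.27540389 0.41366367] [-0.00371597 -0.29897179 -0.95441688] [0.49575141 0.15208846 0.02      ]
[0.22410449 0.36407971 0.02      ]
[0.76526312 0.3661808  0.02      ]
[0.81427454 0.14285852 0.02      ]
[0.17602341 0.14037456 0.02      ]
```

View pics/w1.png

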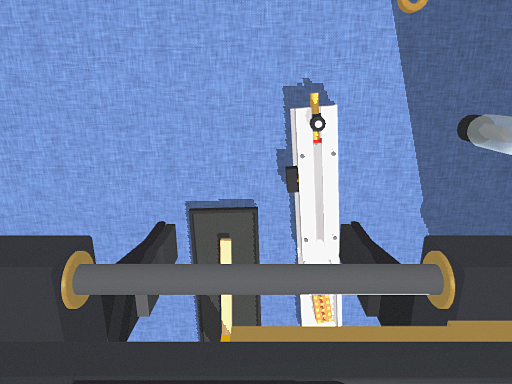

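{"api": "drive_tool", "payload": {
  "increments": "0 0 -60 0 0;0 0 -60 0 0;0 0 -60 0 0;0 0 -60 0 0;0 0 -10 0 0;0 0 0 0 0;0 0 0 0 0"
}}

```text
time: 3.32
position: [0.4988, -0.05, 0.2524]
tool_rot: [-1.57, -0.004, 0.005]
ft_force: [0.3, 0.7, -1.0]
grip_width: 1.0
```

```bash
python3 - <<'E'
from h import *
from bench import get_image
r=get_image("wrist");save(r["img"],"pics/w2.png");pickle.dump(r,open("w2.pkl","wb"))
plan([.453,-.094,.25],90)
E
```

```text
shift mm tool xyz [-46.    2.3 -43.7] pos [ 0.4988 -0.05    0.2523] F [-0.1  0.8 -0.4] t 3.38
heading tool z 90.35 down [-4.e-04  3.e-04 -1.e+00]
yaw about y:  0.35
```

View pics/w2.png

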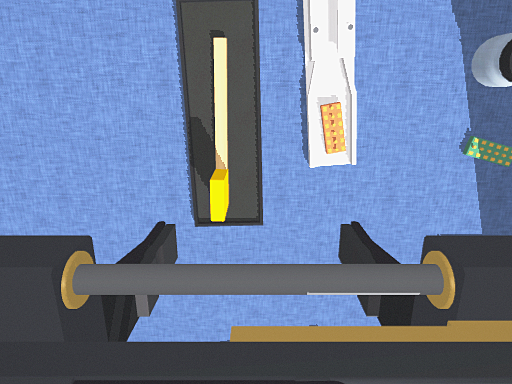

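View w2 clearly shows the handle at (211–228, 170–221), the blade tip at (220,37), the strip at (320–345, 100–153), the guide's rear edge at row ~165 and the tray. View w1 showed the red plate at (317,141) and the stop head at (318,123).

```bash
python3 - <<'E'
from h import *
np.set_printoptions(precision=4,suppress=True)
r=pickle.load(open("w2.pkl","rb")); im=r["img"]; print(r["camera_from_world"].tolist())
hsv=cv2.cvtColor(im,cv2.COLOR_RGB2HSV)
for p in [(220,60),(220,150),(219,174),(219,200),(333,125),(313,140),(350,140),(333,80)]: print(p,hsv[p[1],p[0]],end=" ")
print()
def rect(lo,hi,roi,z,nm):
    m=masks(r,lo,hi,roi); c=max(cv2.findContours(m,0,1)[0],key=cv2.contourArea)
    M=cv2.moments(c); b=cv2.boxPoints(cv2.minAreaRect(c))
    P=np.array([onz(r,p,z)[:2] for p in b]); e=P-np.roll(P,1,0)
    print(nm,cv2.contourArea(c),"ctr",onz(r,(M["m10"]/M["m00"],M["m01"]/M["m00"]),z)[:2],"px",b.tolist(),"box",P.tolist(),"len",np.linalg.norm(e,axis=1),"ang",np.degrees(np.arctan2(e[:,1],e[:,0])))
rect((10,30,100),(25,140,255),(208,30,232,160),.012,"blade")
rect((22,200,100),(35,255,255),(200,160,240,230),.033,"handle")
rect((3,80,100),(22,255,255),(312,90,352,160),.012,"strip")
rect((0,0,0),(180,255,75),(170,0,270,232),.008,"tray")
a=cv2.resize(im[0:175,295:365],None,fx=3.4,fy=3.4,interpolation=cv2.INTER_CUBIC)
b=cv2.resize(im[60:235,170:270],None,fx=3.4,fy=3.4,interpolation=cv2.INTER_CUBIC)
save(np.hstack([a,b]),"pics/w2z.png")
E
```

```text
[[0.9999823641271132, 0.00593897586014908, -6.972880957208025e-07, -0.4980186130131281], [-0.005698010109272788, 0.959376341758094, -0.28207191911931717, 0.09312023403704084], [-0.0016745493567731206, 0.2820669485079607, 0.9593932626633682, -0.40387085168432757], [0.0, 0.0, 0.0, 1.0]]
(220, 60) [ 29  57 247] (220, 150) [ 29  50 247] (219, 174) [ 23 243 218] (219, 200) [ 30 245 247] (333, 125) [ 29 144 250] (313, 140) [  0   0 247] (350, 140) [  0   3 175] (333, 80) [  0   0 247] 
blade 39.0 ctr [0.4618 0.0256] px [[212.7754669189453, 37.03949737548828], [225.95530700683594, 36.614341735839844], [229.9002227783203, 158.90643310546875], [216.7203826904297, 159.33160400390625]] box [[0.447665934545029, 0.08224637158675527], [0.46233315434999805, 0.08276873086665681], [0.4642884948913596, -0.0555829562553811], [0.4480734259690503, -0.05621127200282717]] len [0.1385 0.0147 0.1384 0.0162] ang [  90.1686    2.0397  -89.1903 -177.781 ]
handle 791.5 ctr [ 0.4518 -0.0948] px [[210.0, 169.0], [227.0, 169.0], [227.0, 221.0], [210.0, 221.0]] box [[0.4424464223532445, -0.06344857209659194], [0.462
[... 422 characters left out ...]
8283869, 0.010427793851901106], [0.5942439281448766, 0.013438861760696613], [0.6061960316522681, -0.04491761308239992], [0.5817535663040585, -0.04818282513115175]] len [0.0596 0.0237 0.0596 0.0247] ang [ 100.6134    7.3098  -78.4252 -172.391 ]
tray 3427.0 ctr [ 0.4495 -0.0222] px [[175.977294921875, 0.0237884521484375], [257.4681091308594, -1.8713531494140625], [262.7205505371094, 223.98324584960938], [181.229736328125, 225.87838745117188]] box [[0.4081883105243014, 0.11976870303065226], [0.497139462591224, 0.12214584173680024], [0.5055906607986848, -0.14326558181738155], [0.3982523481084025, -0.146595266835399]] len [0.2665 0.089  0.2655 0.1074] ang [  87.8637    1.5308  -88.1762 -178.2232]
```

View pics/w2z.png

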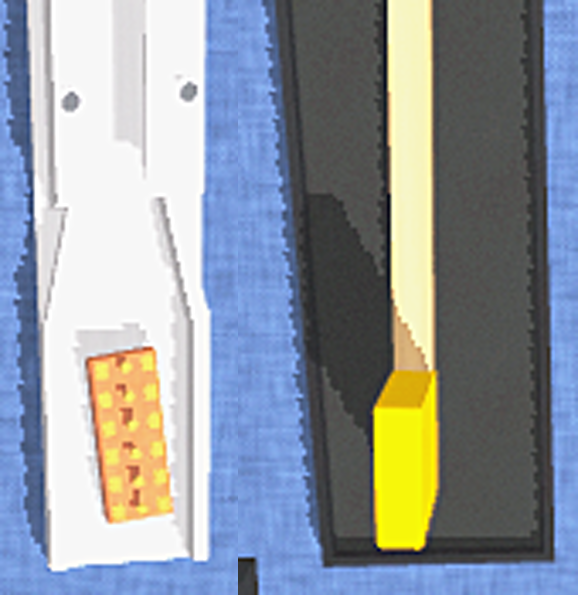

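```bash
python3 - <<'E'
from h import *
np.set_printoptions(precision=4,suppress=True)
r=pickle.load(open("w2.pkl","rb"))
g=lambda X,Y:(170+(X-238+.5)/3.4-.5,60+(Y+.5)/3.4-.5)
q=lambda X,Y:(295+(X+.5)/3.4-.5,(Y+.5)/3.4-.5)
for n,p,z in [("h fl",(375,408),.062),("h fr",(426,406),.062),("h rr",(420,549),.062),("h rl",(376,549),.062),("bl L0",(388,2),.012),("bl L1",(394,300),.012),("bl R0",(433,2),.012),("bl R1",(436,360),.012)]:
    print(n,onz(r,g(*p),z)[:2])
for n,p,z in [("rearL base/wall",(48,568),.014),("rearR",(208,558),.014),("rearR inner",(190,556),.004),("wallR inner top",(190,325),.004),("mouthL",(67,207),.014),("mouthR in",(158,200),.004),("slotL",(113,140),.023),("slotR",(146,178),.023),("slotL0",(113,2),.023),("slotR0",(146,2),.023),("outerR",(205,190),.023),("outerR0",(204,2),.023)]:
    print(n,onz(r,q(*p),z)[:2])
E
```

```text
h fl [ 0.4462 -0.0685]
h fr [ 0.4626 -0.0677]
h rr [ 0.4596 -0.1173]
h rl [ 0.4448 -0.1174]
bl L0 [0.448  0.0581]
bl L1 [ 0.447 -0.042]
bl R0 [0.463  0.0581]
bl R1 [ 0.4616 -0.0639]
rearL base/wall [ 0.5614 -0.0644]
rearR [ 0.619  -0.0603]
rearR inner [ 0.6153 -0.0618]
wallR inner top [0.6083 0.0206]
mouthL [0.5616 0.0583]
mouthR in [0.594  0.0614]
slotL [0.5738 0.0777]
slotR [0.5852 0.0665]
slotL0 [0.5712 0.1171]
slotR0 [0.5814 0.1172]
outerR [0.6045 0.063 ]
outerR0 [0.5994 0.1173]
```

{"api": "drive_tool", "payload": {
  "increments": "-23 30 -21.5 0.9 0;-23 30 -21.5 0 0;0 40 0 0 0;0 40 0 0 0;0 20 0 0 0;0 0 0 0 0"
}}

```text
time: 4.12
position: [0.4512, -0.0936, 0.0912]
tool_rot: [-1.571, 0.012, -0.006]
ft_force: [-0.4, 0.2, 0.7]
grip_width: 0.996
```

```bash
python3 - <<'E'
from h import *
plan([.4533,-.0929,.021],89.4)
E
```

```text
shift mm tool xyz [ 2.3 70.1  0.7] pos [ 0.4512 -0.0936  0.0912] F [-0.4  0.2  0.7] t 4.12
heading tool z 89.36 down [-3.7e-03 -5.0e-04 -1.0e+00]
yaw about y:  -0.04
```

{"api": "drive_tool", "payload": {
  "increments": "2 25 0.7 0 0;0 25 0 0 0;0 12 0 0 0;0 8 0 0 0;0 0 0 0 0"
}}

```text
time: 4.75
position: [0.4547, -0.0941, 0.0228]
tool_rot: [-1.571, 0.011, -0.011]
ft_force: [-0.2, 0.4, 0.6]
grip_width: 0.999
```

```bash
python3 - <<'E'
from h import *
from bench import get_image
plan([.4533,-.0929,.021],89.4)
r=get_image("wrist");save(r["img"],"pics/w3.png")
E
```

```text
shift mm tool xyz [-1.4  1.8  1.2] pos [ 0.4547 -0.0941  0.0228] F [-0.2  0.4  0.6] t 4.75
heading tool z 89.22 down [ 2.e-04  0.e+00 -1.e+00]
yaw about y:  -0.18
```

View pics/w3.png

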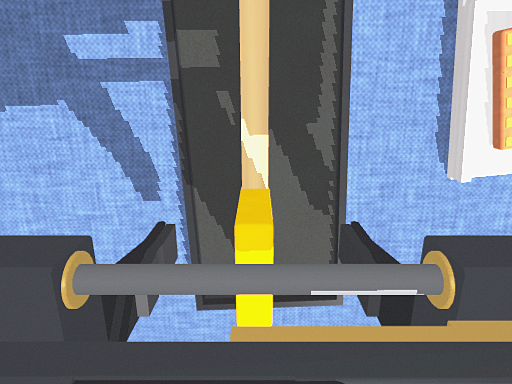

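The handle sits midway between the fingers (columns 236–273 between the pads at 165 and 350), so I'm closing on it.

{"api": "drive_tool", "payload": {
  "increments": "-1 1.5 1 -0.2 0;0 0 0 0 255;0 0 0 0 255;0 0 0 0 255;0 0 0 0 255;0 0 0 0 255;0 0 0 0 255;0 0 0 0 255;0 0 0 0 255",
  "squeeze": 55
}}

```text
time: 5.92
position: [0.4534, -0.0932, 0.021]
tool_rot: [-1.571, 0.008, -0.008]
ft_force: [0.3, 0.4, -0.2]
grip_width: 0.177
```

```bash
python3 - <<'E'
from h import *
plan([.4533,-.0929,.021],89.4)
E
```

```text
shift mm tool xyz [-0.1  0.   0.3] pos [ 0.4534 -0.0932  0.021 ] F [ 0.3  0.4 -0.2] t 5.92
heading tool z 89.4 down [-0.  0. -1.]
yaw about y:  0.0
```

{"api": "drive_tool", "payload": {
  "increments": "0 -10 0 0 255;0 -25 0 0 255;0 -30 0 0 255;0 -15 0 0 255;26 0 -26 -1.4 255;26 0 -26 -1.4 255;26 0 -26 -1.4 255;26 0 -26 -1.4 255;26 0 -26 0 255;26 0 -26 0 255;0 0 0 0 255;0 0 0 0 255"
}}

```text
time: 7.42
position: [0.6155, -0.2411, 0.1004]
tool_rot: [-1.569, -0.067, 0.07]
ft_force: [-0.4, -0.6, -0.7]
grip_width: 0.18
```

```bash
python3 - <<'E'
from h import *
from bench import get_image
plan([.608,-.249,.0225],95)
r=get_image("wrist");save(r["img"],"pics/w4.png");pickle.dump(r,open("w4.pkl","wb"))
r=get_image("top");save(cv2.resize(r["img"][170:290,145:345],None,fx=4,fy=4,interpolation=cv2.INTER_CUBIC),"pics/t4.png")
E
```

```text
shift mm tool xyz [-8.1 77.9 -7.2] pos [ 0.6155 -0.2411  0.1004] F [-0.4 -0.6 -0.7] t 7.42
heading tool z 94.99 down [-1.7e-03  8.0e-04 -1.0e+00]
yaw about y:  -0.01
```

View pics/w4.png

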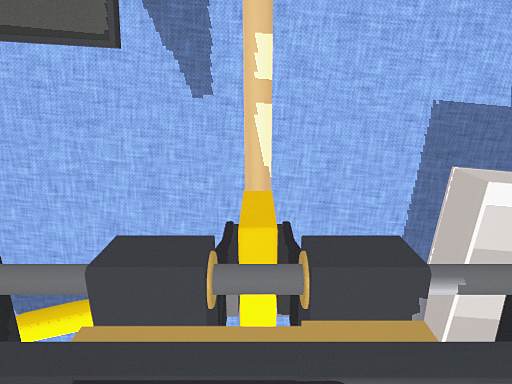

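View pics/t4.png

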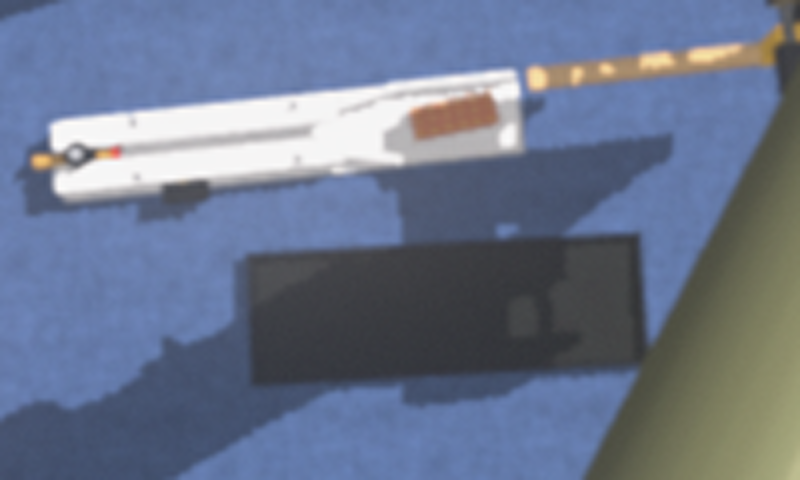

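```bash
python3 - <<'E'
from h import *
d=pickle.load(open("d0.pkl","rb")); T=d["top"];S=d["scene"];w=pickle.load(open("w4.pkl","rb"))
for z in (0,.04,.06):print(z,[onz(T,p,z)[:2].round(3).tolist() for p in [(323,134),(377,134),(322,97)]], onz(w,(455,168),z)[:2].round(3),onz(w,(427,300),z)[:2].round(3), [onz(S,p,z)[:2].round(3).tolist() for p in [(216,287),(242,253)]])
E
```

```text
0 [[0.774, -0.212], [0.77, -0.368], [0.886, -0.215]] [ 0.772 -0.211] [ 0.778 -0.335] [[0.762, -0.339], [0.749, -0.199]]
0.04 [[0.76, -0.204], [0.757, -0.354], [0.869, -0.207]] [ 0.747 -0.204] [ 0.752 -0.308] [[0.776, -0.35], [0.763, -0.215]]
0.06 [[0.754, -0.2], [0.751, -0.347], [0.86, -0.203]] [ 0.735 -0.2  ] [ 0.739 -0.295] [[0.783, -0.355], [0.77, -0.223]]
```

{"api": "drive_tool", "payload": {
  "increments": "-4 20 -4 0 255;-4 30 -3 0 255;0 18 0 0 255;0 8 0 0 255;0 0 0 0 255;0 0 0 0 255"
}}

```text
time: 8.28
position: [0.6099, -0.2496, 0.026]
tool_rot: [-1.57, -0.07, 0.067]
ft_force: [0.5, 0.1, -0.2]
grip_width: 0.176
```

```bash
python3 - <<'E'
from h import *
from bench import get_image
plan([.608,-.249,.0225],95)
r=get_image("top");pickle.dump(r,open("t5.pkl","wb"));save(cv2.resize(r["img"][180:230,235:345],None,fx=7,fy=7,interpolation=cv2.INTER_CUBIC),"pics/t5.png")
r=get_image("scene");save(cv2.resize(r["img"][140:260,160:310],None,fx=5,fy=5,interpolation=cv2.INTER_CUBIC),"pics/s5.png")
E
```

```text
shift mm tool xyz [-1.8  3.5  0.7] pos [ 0.6099 -0.2496  0.026 ] F [ 0.5  0.1 -0.2] t 8.28
heading tool z 95.02 down [ 1.7e-03 -5.0e-04 -1.0e+00]
yaw about y:  0.02
```

View pics/t5.png

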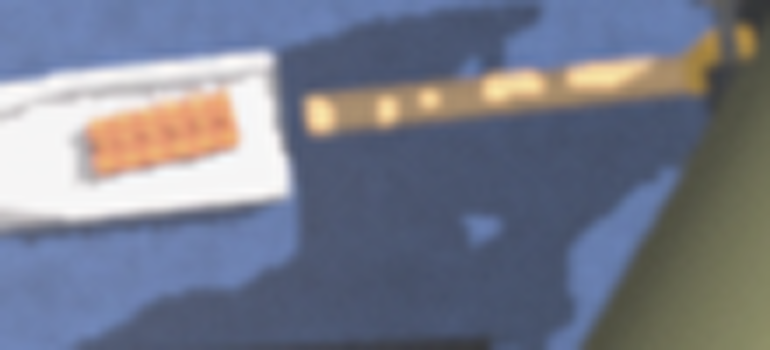

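View pics/s5.png

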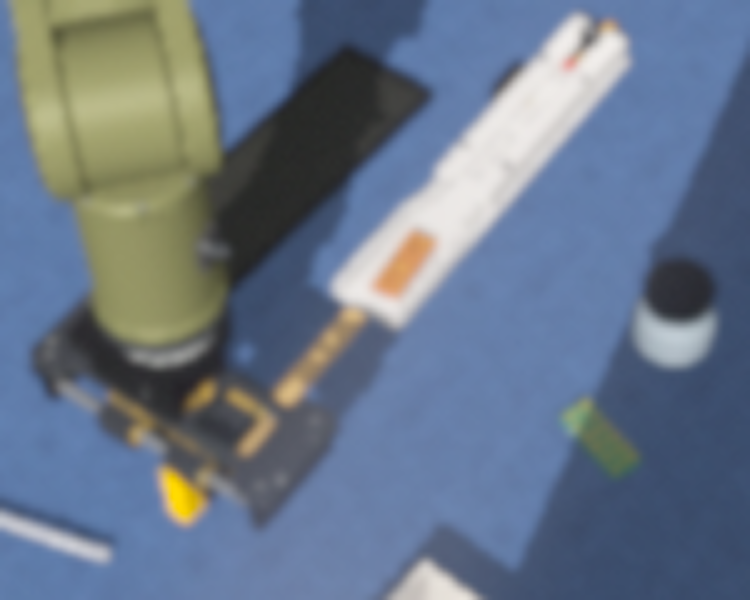

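{"api": "drive_tool", "payload": {
  "increments": "-2 2 0 0 255;0 1.5 0 0 255;0 0 0 0 255;0 0 8 0 255;0 0 10 0 255;0 0 8 0 255;0 0 8 0 255;0 0 8 0 255;0 0 0 0 255"
}}

```text
time: 9.5
position: [0.6036, -0.2064, 0.0215]
tool_rot: [-1.569, -0.07, 0.07]
ft_force: [0.3, -0.4, -0.3]
grip_width: 0.183
```

```bash
cat > g.py <<'E'
from h import *
M0=np.array([.581,.060]);u=np.array([-.0872,.9962]);v=np.array([-.9962,-.0872])
def g():
    s,M=tool(); p=s["position"][:2]+.175*M[:2,2]/np.linalg.norm(M[:2,2])-M0
    h=s["position"][:2]-M0
    f=s["ft_force"]
    print("tip guide x,y mm",np.round([p@u*1e3,p@v*1e3],1),"handle y",round(h@v*1e3,1),"F along,lat,z",np.round([f[:2]@u,f[:2]@v,f[2]],1),"z",round(s["position"][2]*1e3,1),"t",round(s["time"],2),"hd",round(np.degrees(np.arctan2(M[1,2],M[0,2])),2),"w",round(s["grip_width"],3))
E
cat > snap.py <<'E'
import sys
from g import *
from bench import get_image
n=sys.argv[1]
for i in range(4): 
    g()
    if i<1:
        r=get_image("top");pickle.dump(r,open(n+".pkl","wb"));save(cv2.resize(r["img"][175:240,150:330],None,fx=4.4,fy=4.4,interpolation=cv2.INTER_CUBIC),f"pics/{n}.png")
E
python3 snap.py t6
```

```text
tip guide x,y mm [-92.4   1. ] handle y 0.8 F along,lat,z [-0.5 -0.3 -0.3] z 21.5 t 9.5 hd 95.08 w 0.183
tip guide x,y mm [-93.2   1. ] handle y 0.9 F along,lat,z [-0.4  0.3 -0.7] z 21.6 t 9.55 hd 95.04 w 0.181
tip guide x,y mm [-93.2   1. ] handle y 0.9 F along,lat,z [-0.4  0.3 -0.7] z 21.6 t 9.55 hd 95.04 w 0.181
tip guide x,y mm [-93.2   1. ] handle y 0.9 F along,lat,z [-0.4  0.3 -0.7] z 21.6 t 9.55 hd 95.04 w 0.181
```

View pics/t6.png

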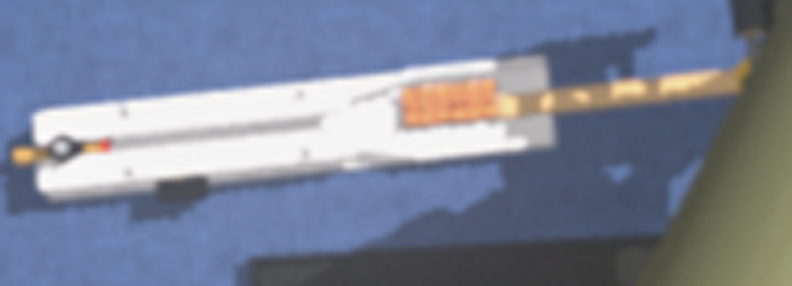

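{"api": "drive_tool", "payload": {
  "increments": "0 -0.5 8 0 255;0 0 8 0 255;0 0 8 0 255;0 0 8 0 255;0 0 8 0 255;0 0 8 0 255;0 0 8 0 255;0 0 8 0 255"
}}

```text
time: 10.55
position: [0.5978, -0.1434, 0.0221]
tool_rot: [-1.57, -0.069, 0.069]
ft_force: [0.0, -0.3, -0.1]
grip_width: 0.183
```

```bash
python3 snap.py t7
```

```text
tip guide x,y mm [-29.1   1. ] handle y 1.0 F along,lat,z [-0.3  0.  -0.1] z 22.1 t 10.55 hd 95.0 w 0.183
tip guide x,y mm [-27.5   1.1] handle y 0.8 F along,lat,z [ 1.7 -0.4 -0.9] z 21.9 t 10.6 hd 95.08 w 0.18
tip guide x,y mm [-27.5   1.1] handle y 0.8 F along,lat,z [ 1.7 -0.4 -0.9] z 21.9 t 10.6 hd 95.08 w 0.18
tip guide x,y mm [-27.5   1.1] handle y 0.8 F along,lat,z [ 1.7 -0.4 -0.9] z 21.9 t 10.6 hd 95.08 w 0.18
```

View pics/t7.png

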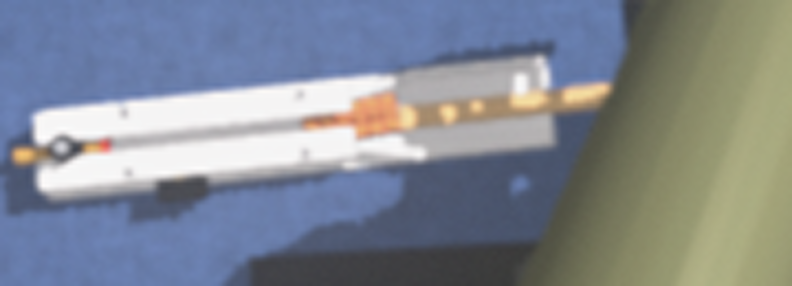

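{"api": "drive_tool", "payload": {
  "increments": "0 0 8 0 255;0 0 8 0 255;0 0 8 0 255;0 0 8 0 255;0 0 8 0 255;0 0 8 0 255;0 0 8 0 255;0 0 8 0 255"
}}

```text
time: 11.6
position: [0.5922, -0.0797, 0.0221]
tool_rot: [-1.57, -0.069, 0.068]
ft_force: [-0.2, -0.2, -1.6]
grip_width: 0.185
```

```bash
python3 snap.py t8
```

```text
tip guide x,y mm [34.9  1. ] handle y 1.0 F along,lat,z [-0.1  0.2 -1.6] z 22.1 t 11.6 hd 95.0 w 0.185
tip guide x,y mm [36.5  1.1] handle y 0.9 F along,lat,z [ 1.2 -0.2 -0.5] z 22.0 t 11.65 hd 95.08 w 0.176
tip guide x,y mm [36.5  1.1] handle y 0.9 F along,lat,z [ 1.2 -0.2 -0.5] z 22.0 t 11.65 hd 95.08 w 0.176
tip guide x,y mm [36.5  1.1] handle y 0.9 F along,lat,z [ 1.2 -0.2 -0.5] z 22.0 t 11.65 hd 95.08 w 0.176
```

View pics/t8.png

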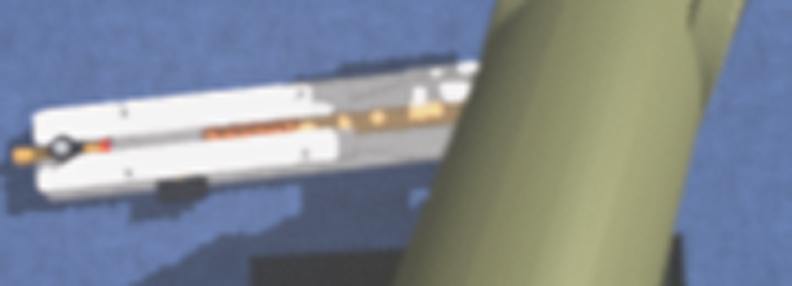

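{"api": "drive_tool", "payload": {
  "increments": "0 0 4 0 255;0 0 4 0 255;0 0 3 0 255;0 0 3 0 255"
}}

```text
time: 12.15
position: [0.5911, -0.0665, 0.0221]
tool_rot: [-1.57, -0.069, 0.068]
ft_force: [0.6, -3.4, -0.3]
grip_width: 0.18
```

{"api": "drive_tool", "payload": {
  "increments": "0 0 2 0 255;0 0 2 0 255"
}}

```text
time: 12.4
position: [0.5908, -0.0637, 0.0223]
tool_rot: [-1.571, -0.068, 0.067]
ft_force: [0.5, -4.9, 0.2]
grip_width: 0.181
```

{"api": "drive_tool", "payload": {
  "increments": "0 0 2 0 255;0 0 2 0 255"
}}

```text
time: 12.65
position: [0.5904, -0.0584, 0.0221]
tool_rot: [-1.57, -0.069, 0.068]
ft_force: [0.8, -4.0, -0.0]
grip_width: 0.182
```

{"api": "drive_tool", "payload": {
  "increments": "0 0 3 0 255;0 0 3 0 255;0 0 3 0 255"
}}

```text
time: 13.02
position: [0.5896, -0.0489, 0.0221]
tool_rot: [-1.57, -0.069, 0.068]
ft_force: [0.8, -3.1, 0.1]
grip_width: 0.178
```

```bash
python3 snap.py t9
```

```text
tip guide x,y mm [65.8  0.9] handle y 0.9 F along,lat,z [-3.2 -0.5  0.1] z 22.1 t 13.03 hd 95.01 w 0.178
tip guide x,y mm [66.5  1. ] handle y 0.9 F along,lat,z [-2.4 -0.7 -0.7] z 22.0 t 13.07 hd 95.04 w 0.181
tip guide x,y mm [66.5  1. ] handle y 0.9 F along,lat,z [-2.4 -0.7 -0.7] z 22.0 t 13.07 hd 95.04 w 0.181
tip guide x,y mm [66.5  1. ] handle y 0.9 F along,lat,z [-2.4 -0.7 -0.7] z 22.0 t 13.07 hd 95.04 w 0.181
```

View pics/t9.png

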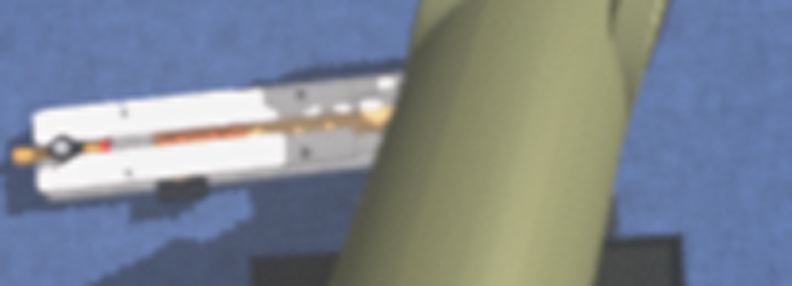

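{"api": "drive_tool", "payload": {
  "increments": "0 0 2 0 255;0 0 2 0 255;0 0 2 0 255;0 0 2 0 255;0 0 2 0 255"
}}

```text
time: 13.7
position: [0.5887, -0.0391, 0.0221]
tool_rot: [-1.57, -0.069, 0.068]
ft_force: [0.7, -3.1, -1.2]
grip_width: 0.18
```

{"api": "drive_tool", "payload": {
  "increments": "0 0 2 0 255;0 0 2 0 255;0 0 1.5 0 255"
}}

```text
time: 14.08
position: [0.5882, -0.0337, 0.0221]
tool_rot: [-1.57, -0.069, 0.068]
ft_force: [1.3, -2.4, -0.8]
grip_width: 0.177
```

```bash
python3 snap.py t10; python3 - <<'E'
from h import *
r=pickle.load(open("t10.pkl","rb"));save(cv2.resize(r["img"][190:225,150:230],None,fx=9.5,fy=9.5,interpolation=cv2.INTER_CUBIC),"pics/t10z.png")
E
```

```text
tip guide x,y mm [81.1  1. ] handle y 1.0 F along,lat,z [-2.6 -1.1 -0.8] z 22.1 t 14.07 hd 95.0 w 0.177
tip guide x,y mm [81.4  1. ] handle y 1.0 F along,lat,z [-2.5 -1.  -0.5] z 22.0 t 14.12 hd 95.02 w 0.179
tip guide x,y mm [81.4  1. ] handle y 1.0 F along,lat,z [-2.5 -1.  -0.5] z 22.0 t 14.12 hd 95.02 w 0.179
tip guide x,y mm [81.4  1. ] handle y 1.0 F along,lat,z [-2.5 -1.  -0.5] z 22.0 t 14.12 hd 95.02 w 0.179
```

View pics/t10z.png

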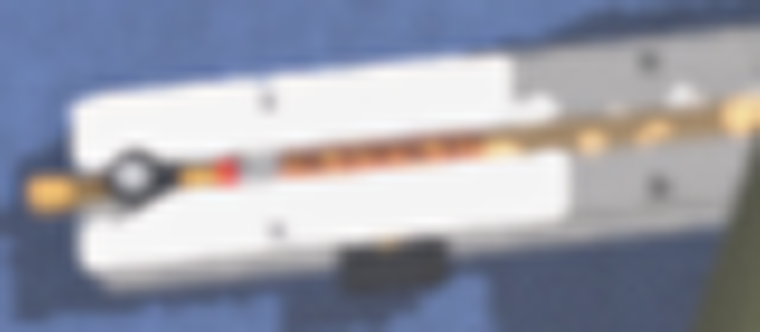

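{"api": "drive_tool", "payload": {
  "increments": "0 0 1 0 255;0 0 1 0 255;0 0 1 0 255;0 0 1 0 255;0 0 1 0 255"
}}

```text
time: 14.75
position: [0.5877, -0.0288, 0.0221]
tool_rot: [-1.57, -0.069, 0.068]
ft_force: [1.9, -3.5, 0.6]
grip_width: 0.182
```

{"api": "drive_tool", "payload": {
  "increments": "0 0 1 0 255;0 0 1 0 255"
}}

```text
time: 15.0
position: [0.5876, -0.0268, 0.0221]
tool_rot: [-1.57, -0.069, 0.068]
ft_force: [1.2, -2.1, 0.2]
grip_width: 0.179
```

{"api": "drive_tool", "payload": {
  "increments": "0 0 1 0 255;0 0 0.5 0 255"
}}

```text
time: 15.25
position: [0.5875, -0.0253, 0.0221]
tool_rot: [-1.57, -0.069, 0.069]
ft_force: [-0.1, -3.0, -0.6]
grip_width: 0.179
```

```bash
python3 snap.py t11; python3 - <<'E'
from h import *
r=pickle.load(open("t11.pkl","rb"));save(cv2.resize(r["img"][190:225,150:230],None,fx=9.5,fy=9.5,interpolation=cv2.INTER_CUBIC),"pics/t11z.png")
E
```

```text
tip guide x,y mm [89.5  1. ] handle y 1.0 F along,lat,z [-2.9  0.3 -0.6] z 22.1 t 15.25 hd 95.01 w 0.179
tip guide x,y mm [89.5  1. ] handle y 1.0 F along,lat,z [-2.8 -1.9  0.9] z 22.1 t 15.3 hd 95.0 w 0.179
tip guide x,y mm [89.5  1. ] handle y 1.0 F along,lat,z [-2.8 -1.9  0.9] z 22.1 t 15.3 hd 95.0 w 0.179
tip guide x,y mm [89.5  1. ] handle y 1.0 F along,lat,z [-2.8 -1.9  0.9] z 22.1 t 15.3 hd 95.0 w 0.179
```

View pics/t11z.png

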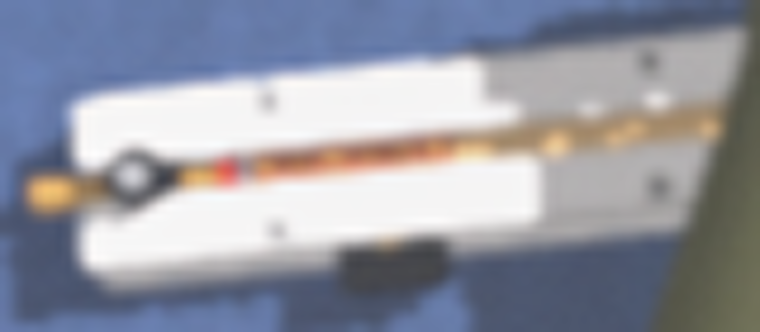

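{"api": "drive_tool", "payload": {
  "increments": "0 0 0.5 0 255;0 0 0.5 0 255;0 0 0.5 0 255"
}}

```text
time: 15.68
position: [0.5873, -0.024, 0.0221]
tool_rot: [-1.57, -0.069, 0.068]
ft_force: [1.2, -2.8, 0.2]
grip_width: 0.182
```

{"api": "drive_tool", "payload": {
  "increments": "0 0 0.5 0 255;0 0 0.5 0 255"
}}

```text
time: 15.92
position: [0.5872, -0.023, 0.0221]
tool_rot: [-1.57, -0.069, 0.068]
ft_force: [1.8, -3.2, 0.4]
grip_width: 0.181
```

{"api": "drive_tool", "payload": {
  "increments": "0 0 0.5 0 255;0 0 0.5 0 255"
}}

```text
time: 16.18
position: [0.5872, -0.0219, 0.0221]
tool_rot: [-1.57, -0.069, 0.068]
ft_force: [1.6, -3.2, -0.6]
grip_width: 0.181
```

{"api": "drive_tool", "payload": {
  "increments": "0 0 0.5 0 255"
}}

```text
time: 16.3
position: [0.5871, -0.0215, 0.0221]
tool_rot: [-1.57, -0.069, 0.068]
ft_force: [0.9, -4.6, 0.3]
grip_width: 0.177
```

```bash
python3 snap.py t12; python3 - <<'E'
from h import *
r=pickle.load(open("t12.pkl","rb"));save(cv2.resize(r["img"][190:225,150:230],None,fx=9.5,fy=9.5,interpolation=cv2.INTER_CUBIC),"pics/t12z.png")
E
```

```text
tip guide x,y mm [93.3  1. ] handle y 1.0 F along,lat,z [-4.7 -0.5  0.3] z 22.1 t 16.3 hd 95.0 w 0.177
tip guide x,y mm [93.4  1.1] handle y 1.1 F along,lat,z [-2.5  0.6  0.4] z 22.0 t 16.35 hd 95.0 w 0.178
tip guide x,y mm [93.4  1.1] handle y 1.1 F along,lat,z [-2.5  0.6  0.4] z 22.0 t 16.35 hd 95.0 w 0.178
tip guide x,y mm [93.4  1.1] handle y 1.1 F along,lat,z [-2.5  0.6  0.4] z 22.0 t 16.35 hd 95.0 w 0.178
```

View pics/t12z.png

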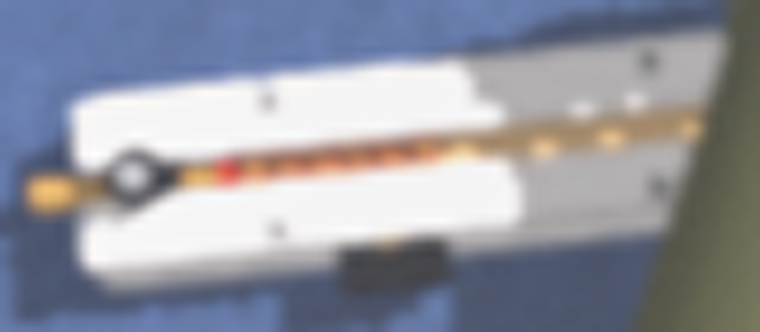

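Close now, with slide force about 3 N. I'll go on in half-millimetre steps.

{"api": "drive_tool", "payload": {
  "increments": "0 0 0.5 0 255;0 0 0 0 255"
}}

```text
time: 16.6
position: [0.5871, -0.0214, 0.0221]
tool_rot: [-1.57, -0.068, 0.068]
ft_force: [1.4, -4.6, 0.6]
grip_width: 0.184
```

{"api": "drive_tool", "payload": {
  "increments": "0 0 0.5 0 255;0 0 0 0 255"
}}

```text
time: 16.85
position: [0.5871, -0.0213, 0.0222]
tool_rot: [-1.571, -0.068, 0.068]
ft_force: [1.8, -5.8, 0.2]
grip_width: 0.184
```

{"api": "drive_tool", "payload": {
  "increments": "0 0 0.4 0 255;0 0 0 0 255"
}}

```text
time: 17.1
position: [0.5871, -0.0213, 0.0223]
tool_rot: [-1.571, -0.068, 0.068]
ft_force: [1.0, -5.5, -0.1]
grip_width: 0.182
```

{"api": "drive_tool", "payload": {
  "increments": "0 0 0.8 0 255;0 0 0 0 255"
}}

```text
time: 17.35
position: [0.5871, -0.0213, 0.0224]
tool_rot: [-1.572, -0.068, 0.067]
ft_force: [1.5, -8.1, 1.1]
grip_width: 0.181
```

{"api": "drive_tool", "payload": {
  "increments": "0 0 0.8 0 255;0 0 0 0 255"
}}

```text
time: 17.6
position: [0.5871, -0.0213, 0.0225]
tool_rot: [-1.573, -0.068, 0.067]
ft_force: [0.3, -10.3, 1.7]
grip_width: 0.178
```

{"api": "drive_tool", "payload": {
  "increments": "0 0 0.8 0 255;0 0 0 0 255"
}}

```text
time: 17.85
position: [0.5871, -0.0212, 0.0226]
tool_rot: [-1.574, -0.068, 0.066]
ft_force: [1.4, -10.2, 2.1]
grip_width: 0.177
```

```bash
python3 snap.py t13; python3 - <<'E'
from h import *
r=pickle.load(open("t13.pkl","rb"));save(cv2.resize(r["img"][190:225,150:230],None,fx=9.5,fy=9.5,interpolation=cv2.INTER_CUBIC),"pics/t13z.png")
E
```

```text
tip guide x,y mm [93.6  0.7] handle y 1.0 F along,lat,z [-10.3  -0.5   2.1] z 22.6 t 17.85 hd 94.9 w 0.177
tip guide x,y mm [93.6  0.7] handle y 1.0 F along,lat,z [-10.1  -0.2   1.8] z 22.6 t 17.9 hd 94.89 w 0.181
tip guide x,y mm [93.6  0.7] handle y 1.0 F along,lat,z [-10.1  -0.2   1.8] z 22.6 t 17.9 hd 94.89 w 0.181
tip guide x,y mm [93.6  0.7] handle y 1.0 F along,lat,z [-10.1  -0.2   1.8] z 22.6 t 17.9 hd 94.89 w 0.181
```

View pics/t13z.png

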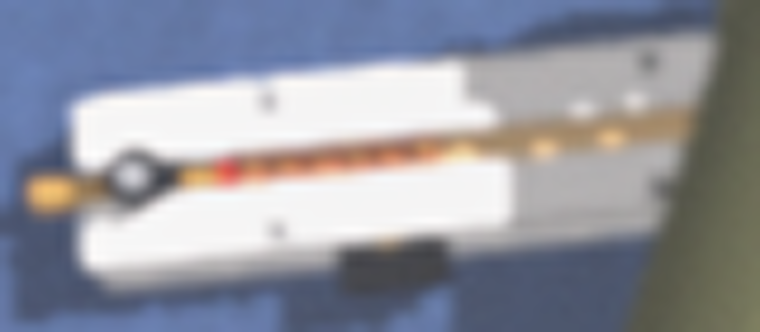

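{"api": "drive_tool", "payload": {
  "increments": "0 0 1 0 255;0 0 1 0 255;0 0 0 0 255"
}}

```text
time: 18.27
position: [0.5871, -0.0212, 0.0229]
tool_rot: [-1.576, -0.068, 0.065]
ft_force: [1.5, -11.9, 2.4]
grip_width: 0.181
```

{"api": "drive_tool", "payload": {
  "increments": "0 0 0 0 255"
}}

```text
time: 18.4
position: [0.5871, -0.0211, 0.0229]
tool_rot: [-1.576, -0.068, 0.065]
ft_force: [1.0, -13.1, 3.2]
grip_width: 0.179
```

```bash
python3 -c "
from g import *
from bench import get_image
for i in range(4): g(); get_image('top')"
```

```text
tip guide x,y mm [93.6  0.5] handle y 1.0 F along,lat,z [-13.2   0.2   3.2] z 22.9 t 18.4 hd 94.84 w 0.179
tip guide x,y mm [93.6  0.5] handle y 1.0 F along,lat,z [-12.8  -0.6   3.4] z 22.9 t 18.45 hd 94.83 w 0.183
tip guide x,y mm [93.6  0.5] handle y 1.0 F along,lat,z [-13.7  -0.2   3.4] z 22.9 t 18.5 hd 94.83 w 0.176
tip guide x,y mm [93.6  0.5] handle y 1.0 F along,lat,z [-13.3  -0.5   2.4] z 22.9 t 18.55 hd 94.83 w 0.181
```

{"api": "drive_tool", "payload": {
  "increments": "0 0 1 0 255;0 0 0.4 0 255;0 0 0 0 255;0 0 0 0 255;0 0 0 0 255"
}}

```text
time: 19.23
position: [0.5871, -0.0211, 0.0231]
tool_rot: [-1.577, -0.067, 0.064]
ft_force: [1.5, -14.9, 3.5]
grip_width: 0.182
```

```bash
python3 -c "
from g import *
from bench import get_image
for i in range(3): g(); get_image('top')"
```

```text
tip guide x,y mm [93.7  0.4] handle y 1.0 F along,lat,z [-15.   -0.2   3.5] z 23.1 t 19.23 hd 94.79 w 0.182
tip guide x,y mm [93.7  0.4] handle y 1.0 F along,lat,z [-14.7   0.2   3.5] z 23.1 t 19.27 hd 94.79 w 0.181
tip guide x,y mm [93.7  0.4] handle y 1.0 F along,lat,z [-16.1  -0.3   3.4] z 23.1 t 19.32 hd 94.79 w 0.182
```

{"api": "drive_tool", "payload": {
  "increments": "0 0 0.3 0 255;0 0 0 0 255;0 0 0 0 255;0 0 0 0 255;0 0 0 0 255;0 0 0 0 255;0 0 0 0 255;0 0 0 0 255;0 0 0 0 255;0 0 0 0 255;0 0 0 0 255;0 0 0 0 255;0 0 0 0 255"
}}

```text
time: 21.0
position: [0.5871, -0.0211, 0.0231]
tool_rot: [-1.578, -0.067, 0.064]
ft_force: [1.2, -16.7, 3.0]
grip_width: 0.179
```

```bash
python3 -c "
from g import *
from bench import get_image
for i in range(3): g(); get_image('top')"
```

```text
tip guide x,y mm [93.7  0.4] handle y 1.0 F along,lat,z [-16.7   0.3   3. ] z 23.1 t 21.0 hd 94.78 w 0.179
tip guide x,y mm [93.7  0.4] handle y 1.0 F along,lat,z [-15.5   0.3   4.5] z 23.1 t 21.05 hd 94.78 w 0.175
tip guide x,y mm [93.7  0.4] handle y 1.0 F along,lat,z [-15.5   0.7   3.7] z 23.1 t 21.1 hd 94.78 w 0.182
```

{"api": "drive_tool", "payload": {
  "increments": "0 0 -2 0 255;0 0 -2 0 255;0 0 -2 0 255;0 0 -3 0 255;0 0 -5 0 255;0 0 -6 0 255;0 0 -6 0 255"
}}

```text
time: 22.02
position: [0.5885, -0.0397, 0.0219]
tool_rot: [-1.569, -0.069, 0.069]
ft_force: [0.2, -0.8, -0.9]
grip_width: 0.18
```

```bash
python3 snap.py t14; python3 - <<'E'
from h import *
r=pickle.load(open("t14.pkl","rb"));save(cv2.resize(r["img"][190:225,150:230],None,fx=9.5,fy=9.5,interpolation=cv2.INTER_CUBIC),"pics/t14z.png")
E
```

```text
tip guide x,y mm [75.   1.3] handle y 1.2 F along,lat,z [-0.8 -0.1 -0.9] z 21.9 t 22.02 hd 95.03 w 0.18
tip guide x,y mm [73.6  1.1] handle y 1.2 F along,lat,z [-0.5  0.2  0. ] z 22.1 t 22.07 hd 94.95 w 0.178
tip guide x,y mm [73.6  1.1] handle y 1.2 F along,lat,z [-0.5  0.2  0. ] z 22.1 t 22.07 hd 94.95 w 0.178
tip guide x,y mm [73.6  1.1] handle y 1.2 F along,lat,z [-0.5  0.2  0. ] z 22.1 t 22.07 hd 94.95 w 0.178
```

View pics/t14z.png

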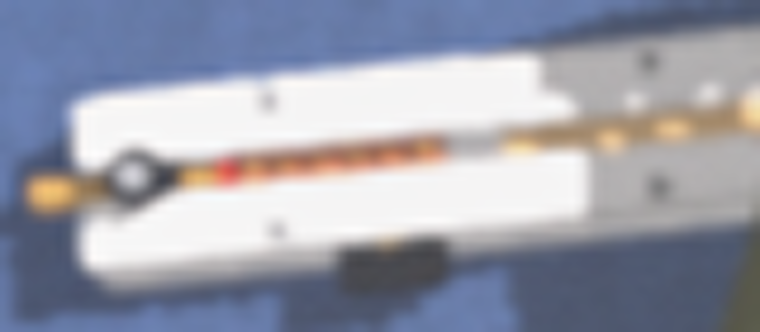

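The strip stays on the red plate while the blade has backed off (gap at columns 447–500). I'm withdrawing fully.

{"api": "drive_tool", "payload": {
  "increments": "0 0 -10 0 255;0 0 -17 0 255;0 0 -17 0 255;0 0 -17 0 255;0 0 -17 0 255;0 0 -17 0 255;0 0 -17 0 255;0 0 -17 0 255;0 0 -17 0 255;0 0 -17 0 255;0 0 -17 0 255;0 0 -17 0 255;0 0 -17 0 255;0 0 -10 0 255;0 0 0 0 255;0 0 0 0 255"
}}

```text
time: 24.08
position: [0.6084, -0.262, 0.0219]
tool_rot: [-1.569, -0.069, 0.069]
ft_force: [-0.8, 0.1, -0.4]
grip_width: 0.18
```

```bash
python3 snap.py t15; python3 - <<'E'
from h import *
plan([.4533,-.0929,.1],89.4)
E
```

```text
tip guide x,y mm [-148.2    0.9] handle y 0.8 F along,lat,z [ 0.2  0.8 -0.4] z 21.9 t 24.07 hd 95.05 w 0.18
tip guide x,y mm [-148.     0.9] handle y 0.7 F along,lat,z [ 0.2  0.8 -1. ] z 21.9 t 24.12 hd 95.07 w 0.179
tip guide x,y mm [-148.     0.9] handle y 0.7 F along,lat,z [ 0.2  0.8 -1. ] z 21.9 t 24.12 hd 95.07 w 0.179
tip guide x,y mm [-148.     0.9] handle y 0.7 F along,lat,z [ 0.2  0.8 -1. ] z 21.9 t 24.12 hd 95.07 w 0.179
shift mm tool xyz [-139.6  -77.9  182.1] pos [ 0.6085 -0.2619  0.0219] F [-0.8  0.1 -1. ] t 24.12
heading tool z 95.07 down [-0.e+00  9.e-04 -1.e+00]
yaw about y:  5.67
```

View pics/t15.png

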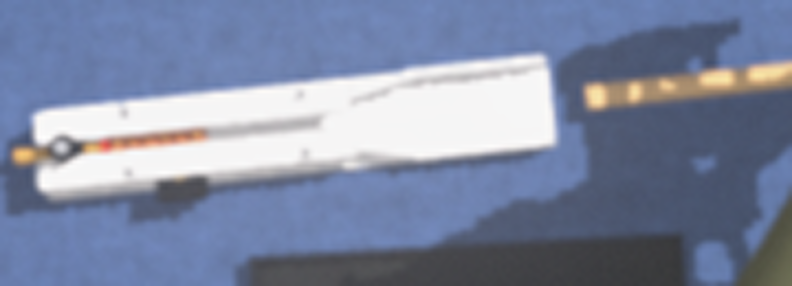

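{"api": "drive_tool", "payload": {
  "increments": "0 -15 0 0 255;0 -30 0 0 255;0 -25 0 0 255;0 -8 0 0 255;-23 0 30 0 255;-23 0 30 0 255;-23 0 30 0 255;-23 0 30 0 255;-23 0 31 0 255;-24 0 31 0 255;0 0 0 2.8 255;0 0 0 2.8 255;0 0 0 0 255;0 0 0 0 255"
}}

```text
time: 25.88
position: [0.4537, -0.0938, 0.1]
tool_rot: [-1.571, 0.008, -0.007]
ft_force: [-0.3, 1.0, -0.8]
grip_width: 0.183
```

```bash
python3 - <<'E'
from h import *
from bench import get_image
plan([.4533,-.0929,.021],89.4)
r=get_image("wrist");save(r["img"],"pics/w16.png")
E
```

```text
shift mm tool xyz [-0.4 79.   0.8] pos [ 0.4537 -0.0938  0.1   ] F [-0.3  1.  -0.8] t 25.88
heading tool z 89.45 down [-2.e-04  1.e-04 -1.e+00]
yaw about y:  0.05
```

View pics/w16.png

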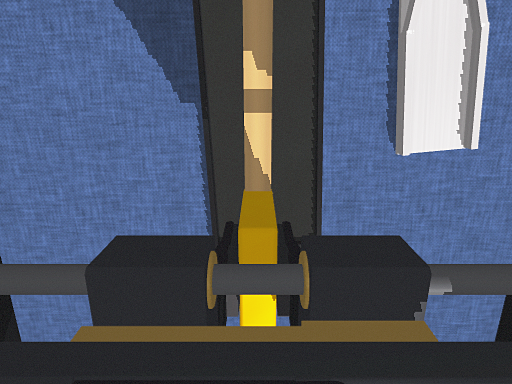

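The stick is centred over the tray (tray columns 200–320, blade at 258), so I'm lowering it.

{"api": "drive_tool", "payload": {
  "increments": "0 25 0 0 255;0 25 0 0 255;0 15 0 0 255;0 8 0 0 255;0 4 0 0 255;0 0 0 0 255;0 0 0 0 255"
}}

```text
time: 26.8
position: [0.4544, -0.0938, 0.0236]
tool_rot: [-1.571, 0.007, -0.009]
ft_force: [-0.7, -0.2, -0.5]
grip_width: 0.178
```

{"api": "drive_tool", "payload": {
  "increments": "0 1 0 0 255;0 0 0 0 255"
}}

```text
time: 27.05
position: [0.454, -0.0937, 0.0222]
tool_rot: [-1.571, 0.008, -0.008]
ft_force: [0.3, 0.1, -1.9]
grip_width: 0.178
```

{"api": "drive_tool", "payload": {
  "increments": "0 0.7 0 0 255;0 0 0 0 255"
}}

```text
time: 27.3
position: [0.4538, -0.0938, 0.0213]
tool_rot: [-1.571, 0.008, -0.008]
ft_force: [0.7, -0.1, 0.4]
grip_width: 0.18
```

{"api": "drive_tool", "payload": {
  "increments": "0 0.6 0 0 255;0 0 0 0 255;0 0 0 0 255"
}}

```text
time: 27.68
position: [0.454, -0.0938, 0.021]
tool_rot: [-1.57, 0.008, -0.008]
ft_force: [-2.3, -0.1, 4.7]
grip_width: 0.178
```

{"api": "drive_tool", "payload": {
  "increments": "0 0.4 0 0 255;0 0 0 0 255;0 0 0 0 255"
}}

```text
time: 28.05
position: [0.454, -0.0938, 0.021]
tool_rot: [-1.57, 0.008, -0.008]
ft_force: [-3.5, 0.8, 10.7]
grip_width: 0.183
```

Down on the floor (Fz up, z stopped). I'll ease off, open slowly and lift.

{"api": "drive_tool", "payload": {
  "increments": "0 -0.7 0 0 255;0 0 0 0 200;0 0 0 0 190;0 0 0 0 170;0 0 0 0 130;0 0 0 0 80;0 0 0 0 40;0 0 0 0 0;0 0 0 0 0;0 0 0 0 0;0 0 0 0 0"
}}

```text
time: 29.42
position: [0.4539, -0.0938, 0.0211]
tool_rot: [-1.571, 0.008, -0.008]
ft_force: [0.1, 0.8, -0.2]
grip_width: 0.977
```

```bash
python3 - <<'E'
from h import *
from bench import get_image
plan([.4533,-.0929,.021],89.4)
r=get_image("wrist");save(r["img"],"pics/w17.png")
E
```

```text
shift mm tool xyz [-0.6  0.1  0.9] pos [ 0.4539 -0.0938  0.0211] F [ 0.1  0.8 -0.2] t 29.43
heading tool z 89.4 down [ 1.e-04  1.e-04 -1.e+00]
yaw about y:  0.0
```

View pics/w17.png

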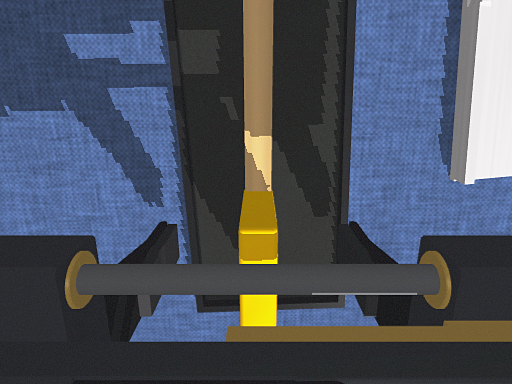

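The handle is free between the open fingers. I'm lifting away and will then look at the channel and tray.

{"api": "drive_tool", "payload": {
  "increments": "0 -20 0 0 0;0 -40 0 0 0;0 -40 0 0 0;0 -40 0 0 0;0 -40 0 0 0;0 -10 0 0 0;15 0 40 0 0;15 0 40 0 0;15 0 40 0 0;15 0 40 0 0;0 0 0 0 0;0 0 0 0 0"
}}

```text
time: 30.98
position: [0.5149, 0.0647, 0.21]
tool_rot: [-1.572, 0.01, -0.007]
ft_force: [-0.5, -0.3, 0.4]
grip_width: 1.006
```

```bash
python3 - <<'E'
from h import *
from bench import get_image
plan([.51,.07,.21],89.4)
r=get_image("wrist");a=r["img"];pickle.dump(r,open("w18.pkl","wb"));save(a,"pics/w18.png")
t=get_image("top");save(cv2.resize(t["img"][180:275,145:315],None,fx=4.7,fy=4.7,interpolation=cv2.INTER_CUBIC),"pics/t18.png")
s=get_image("scene");save(cv2.resize(s["img"][135:215,175:295],None,fx=6.5,fy=6.5,interpolation=cv2.INTER_CUBIC),"pics/s18.png")
E
```

```text
shift mm tool xyz [-5.  -0.   5.2] pos [0.5149 0.0647 0.21  ] F [-0.5 -0.3  0.4] t 30.98
heading tool z 89.38 down [-0.0019 -0.0015 -1.    ]
yaw about y:  -0.02
```

View pics/w18.png

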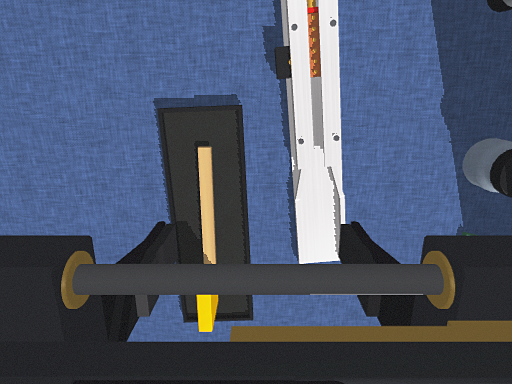

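View pics/t18.png

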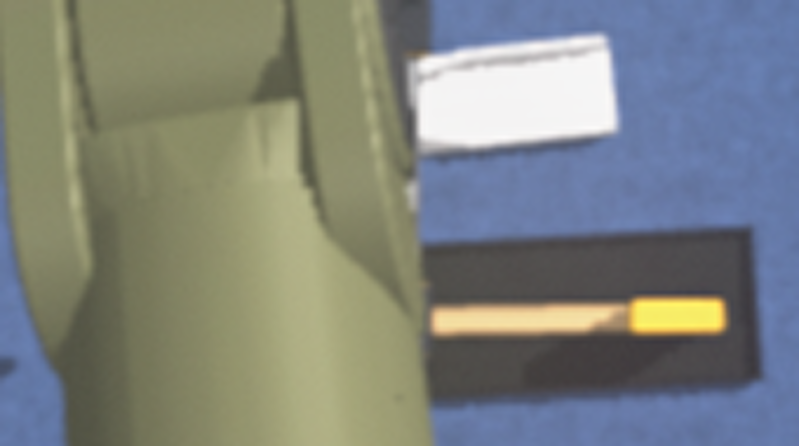

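View pics/s18.png

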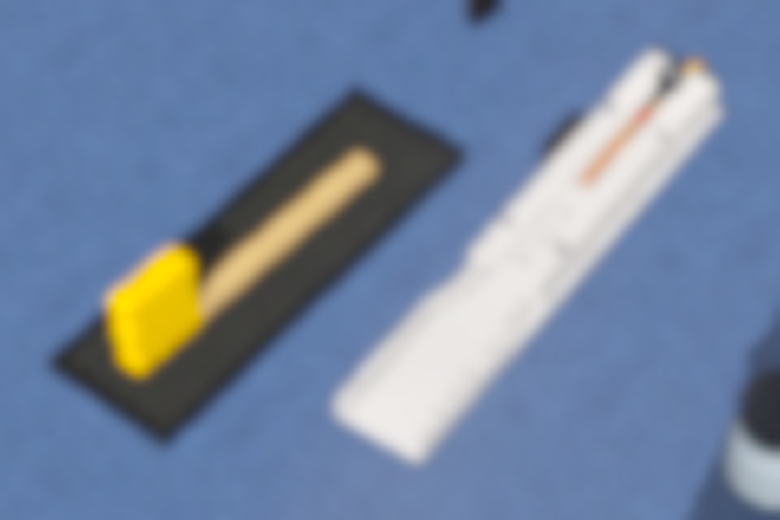

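The stick lies flat in the tray (same outline as at the start). I'll take a closer look at the strip against the plate.

{"api": "drive_tool", "payload": {
  "increments": "20 0 50 0 0;20 0 45 0 0;15 0 0 0 0;0 0 0 0 0;0 0 0 0 0"
}}

```text
time: 31.75
position: [0.5713, 0.1577, 0.2112]
tool_rot: [-1.571, 0.011, -0.01]
ft_force: [-0.3, -0.4, -0.4]
grip_width: 0.999
```

```bash
python3 - <<'E'
from h import *
from bench import get_image
r=get_image("wrist");a=r["img"];save(cv2.resize(a[40:190,190:340],None,fx=4,fy=4,interpolation=cv2.INTER_NEAREST),"pics/w19.png")
E
```

```text
(no output)
```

View pics/w19.png

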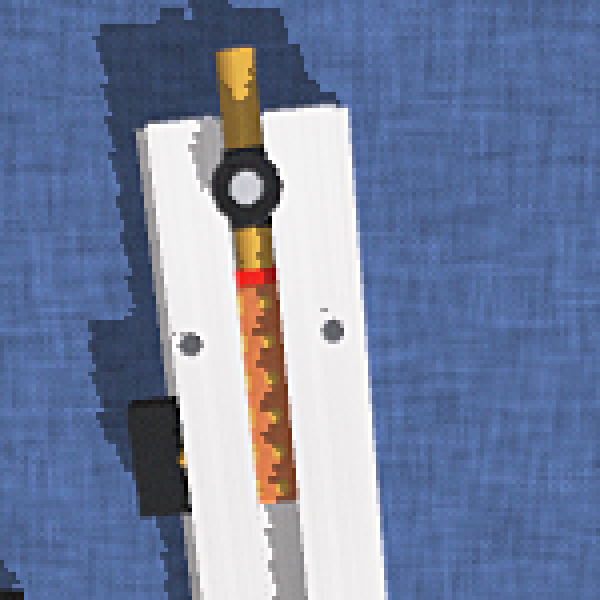

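The strip's front end (row ~285) is flush against the red plate with no gap, so I'm handing the job in.

```bash
python3 -c "
from bench import workorder,ctrl
print(ctrl.get_state()['time']); print(workorder.close_job())"
```

```text
31.8
the job is handed in; nothing more can be done
None
```

The job is done and handed in at 31.8 s: the strip sits on the red stop and the push stick is back in its tray.

- **Feeding:** I pushed the strip with the stick only. Sliding took about 3 N, with about 5 N when its front end met the brass ball. The tip stopped advancing with the strip on the red plate, at about guide x = 153 mm.
- **Pressing:** I held it for over 1 s at about 15.5 N measured along the feed. That is about 12.5 N above the sliding force, and the highest single reading was 16.7 N. Up to about 1 N of that could be the tip rubbing on the floor, since the upward force on the tool rose to 3–4 N.
- **Putting back:** I laid the stick flat in the tray where it started, let go, and moved the arm clear.

**Last checks:** the wrist picture shows the strip's front end flush on the red plate with no gap. The wrist and scene pictures show the stick lying flat in the tray. I could not see the switch pin directly; that it is pushed in follows from the strip sitting flush and the tip stopping dead. Force was only read at the end of each short move, so brief peaks between readings were not seen. I did not check each bystander separately. No check failed.

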